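# Release the slide's brake and run it to the flagged stop

### The job

Bring the dish carriage on the slide rail to its reading position: with the fingertips press down the brake pad in the middle of the carriage, keep it pressed, and push the carriage along the rail until it rests against the stop with the round disc on top, never running it against the plain stop. Then let go, so that the pad comes up and the brake holds it there. Only press and push, lightly: do not grip or force the carriage or drag it against its brake, and leave the things round about where they are.

Things in the scene. Friction and masses are not known exactly. Their poses are not given: they have to be found in the camera images.
- rail: Slide rail fixed on the desk: aluminium base plate 90 mm wide (its x) and 440 mm long (its y) with a T-slot rail on it; the carriage and both stops sit on its centre line, x = 0 of this frame. Origin at the centre of its underside, on the desk top; its y axis is the direction of sliding.
- carriage (a joint): Position (m) of the carriage along the rail's y axis, 0 at the middle of the rail. A friction brake holds it with 20 to 30 N; with the brake pad pressed down it needs only 1 to 3 N to slide. It ends against one stop or the other.
- carriage_mid (a point): Point fixed to the carriage, at its middle both ways, over the rail's centre line, 47 mm above the desk. The carriage is a grey block 110 mm long along the rail, 84 mm across, its top 58 mm above the desk. A trough 46 mm wide (along the rail) and 18 mm deep crosses its middle, open at front and back, with the black brake pad in its bottom. An arm on its far side carries a petri dish.
- dish_base (a point): Petri dish fixed on the carriage's arm, 58 mm across, 15 mm high; this is the centre of its underside, 41 mm above the desk, 74 mm from the carriage's middle towards rail +x.
- brake_top (a point): Centre of the top of the black ribbed brake pad in the carriage's trough; goes down with the pad. The pad is 32 mm long along the rail, 36 mm across, its top 47 mm above the desk when up and 42 mm when fully down. The trough's walls rise 11 mm above the raised pad; 7 mm of trough lies free at either end of the pad.
- brake (a joint): How far the brake pad is pressed down (m): 0 up (brake on), 0.005 fully down. A spring of about 3 N at the top rising to 6 N at the bottom pushes it up when let go. The brake lets go within the first 1 mm.
- flag_stop_mid (a point): Middle of the flagged stop, on the rail's centre line, 47 mm above the desk: a fixed dark steel block 24 mm long along the rail, 66 mm across, top 50 mm above the desk, marked by a plain round disc 34 mm across on a stem, tilted to face up and rail -x (disc top 88 mm above the desk). It is at the left or the right end. The carriage touches it when this point is 67 mm from the carriage's middle point.
- plain_stop_mid (a point): The same point of the plain stop at the other end of the rail: an identical block without the disc.
- marker_black: Bystander, not to be moved: whiteboard marker (red and white) lying in front of the rail, 135 mm long, 16 mm thick; origin at the centre of its underside.
- reagent_c: Bystander, not to be moved: small bottle standing behind the rail, 40 mm across, 85 mm tall; origin at the centre of its base.
- reagent_b: Bystander, not to be moved: larger bottle standing behind the rail, 50 mm across, 115 mm tall; origin at the centre of its base.
- pipette_white: Bystander, not to be moved: hand pipette lying to the right of the rail, 220 mm long, 27 mm high; origin at the centre of its underside.
- forceps: Bystander, not to be moved: steel forceps lying to the right, 134 mm long, 9 mm high; origin at the centre of the underside.
- tape_roll: Bystander, not to be moved: roll of tape lying to the left, 96 mm across, 25 mm high; origin at the centre of its underside.

How it is judged:
By the outcome, as a careful person would: the job done as asked, in the order asked, and still so for the second after the job is handed in, with the robot touching nothing.
It also fails if it takes over 35 s, if anything falls off the work surface, if the arm or the gripper's body presses on something with over 40 N, if the wrist force passes 120 N, or if a joint passes its speed limit or range.

### The arm

A 6-joint arm with a two-finger parallel gripper is mounted at the origin on a cart in front of the work surface, level with it; the furniture and walls round the work are solid. World frame = base frame: x ahead of the robot, y to its left, z up, the work surface at z = 0. Lengths are in m, angles in rad, forces in N, time in s.
With the tool pointing down it reaches from about 0.25 to 0.775 m from the base axis. Payload 4 kg.
Tool frame: the origin (TCP) lies between the finger pads; the fingertips stand 14 mm ahead of it and the grasp point (between the pads) lies 5 mm behind it (robot.tips_ahead is the distance from the TCP to the fingertips, in m); z points along the fingers, y is the direction in which the jaws open and shut (so a half turn about z gives the same grasp; the last joint's range is limited). The gripper opens to 94 mm and grips with 3 to 60 N. Pads are 16 mm wide; open, the fingers measure 119 mm over their backs; the gripper's body (75 mm by 177 mm) begins 78 mm behind the grasp point.
Start: joints at [1.115, 0.087, 1.371, -0, 1.684, -0.103], TCP at [0.19, 0.516, 0.22] pointing down, gripper open.
Joint ranges: [-3.1, 3.1], [-0.76, 2.03], [0.27, 2.55], [-1.08, 4.22], [0.17, 2.65], [-2.57, 2.57]. Speed limits (rad/s): [2.79, 2.79, 3.14, 3.14, 3.14, 3.14].

### API

Orientations are given as [roll, pitch, yaw] about the fixed x, y, z axes, in that order (R = Rz(yaw) Ry(pitch) Rx(roll)).
In Python, from bench import robot, optics, job gives the robot as it stands.
- The arm moves only by the tool apply_moves, never from a script. Its argument "moves" is a list of rows, each a list of 3 entries, a list of its own where there are three numbers: the shift along the tool's x, y, z in cm, then the turn, a rotation vector about the tool's x, y, z in rad, then the opening, from 0 (shut) to 1 (fully open). In form: [[[tx, ty, tz], [rx, ry, rz], grip], ...]. A call has exactly 10 rows; each row is the pose to reach, as a shift and turn from the pose commanded when the call began, along the tool's axes at that moment; what a row does not reach only later rows make up. A row lasts 1/12 s, in which the tool goes at most 41.7 mm and 7.16 degrees, less where a joint would pass 70% of its speed; a pose out of reach is approached as far as the arm can. A call with a gripper value outside its range is refused whole. The fingers move at their own pace and stop on an object; the grip force is fixed at half the most. Time passes only in rows, so rows that repeat a pose let the fingers close, or fill a call up. It gives the time, the measured TCP pose, the force and the opening at its end, in the units of the state.
- robot.get_obs(): the state, without advancing time (a new reading comes with each control period).
- optics.snapshot(name): name is "scene" or "side" or "wrist"; returns the picture (480x640x3 uint8, red, green, blue); there is no depth.
- optics.get_calibration(name): a dict with "fx", "fy", "cx", "cy" (pixels), "rvec" (rotation vector, rad) and "tvec" (3), from world to camera coordinates, as OpenCV has them. Camera axes: x right, y down, z forward; pixel columns grow to the right and rows downward; lengths in m; the calibration is good to about 2 mm. A picture is of the moment at which its call begins: read the wrist's pose just before it. get_calibration takes no time and is no camera call; for the wrist camera it gives the pose at the moment of the call.
- job.close_job(): hands the job in, once; it reports no verdict.
The state is a dict: "time": time; "joint_positions": joint angles; "qvel": joint speeds; "joint_torque": joint torques, N m; "tool_pos": TCP position; "ee_rot": TCP orientation; "wrist_force": force on the tool from outside, world axes, zero at the start; "wrist_torque": the same for the moment, N m; "width": finger opening in m.
Only numpy, scipy, OpenCV 4.12 (cv2) and the standard library are available. Lean on these libraries where they do the work, as an engineer would, in place of code of your own. Each camera call takes 0.05 s, during which the arm holds its last target.

## Working session

There is one attempt and no reset: what is moved stays moved. The work goes in short steps, Python scripts to look and compute and a tool call to move; the robot and the scene stay as the last step left them, time stands still between calls to the robot, and variables do not carry over. Pictures are saved under pics/ and viewed, and the job is handed in when it is done.

Besides the shell and the picture viewer there is one more tool, called as name(argument=value, ...) on one line, values as JSON. apply_moves: Moves the arm, as the interface text tells. Its arguments: {"type":"object","properties":{"moves":{"type":"array"}},"required":["moves"]}

```bash
mkdir -p pics; ls
python3 - <<'E'
from bench import robot, optics, job
import cv2
o=robot.get_obs();print(o)
for n in ["scene","side","wrist"]:
    c=optics.get_calibration(n);print(n,c)
    cv2.imwrite(f"pics/{n}0.png",optics.snapshot(n)[:,:,::-1])
E
```

```text
pics
{'time': 0.0, 'joint_positions': array([ 1.11488504e+00,  8.79669763e-02,  1.37219839e+00, -1.67200107e-06,
        1.68361154e+00, -1.03111821e-01]), 'qvel': array([ 0.00059207,  0.00049021, -0.0016896 ,  0.00067056,  0.00055312,
        0.00157136]), 'joint_torque': array([-2.08869911e-03, -3.40194440e+01, -3.02423108e+01,  7.17372866e-02,
        3.29974608e-02, -1.53327314e-04]), 'tool_pos': array([0.18982731, 0.51566606, 0.21832595]), 'ee_rot': array([-3.13941983e+00, -2.23170265e-04,  2.78879276e+00]), 'wrist_force': array([ 0.83566301, -0.09743412,  0.02995822]), 'wrist_torque': array([0.00484034, 0.03452014, 0.02312107]), 'width': 0.09398230507614828}
scene {'fx': 460.8202821580209, 'fy': 460.8202821580209, 'cx': 323.8345028144246, 'cy': 237.94005219376166, 'rvec': array([ 1.96684517, -0.56057509,  0.32459243]), 'tvec': array([-0.466046  ,  0.20883677,  0.92762965])}
side {'fx': 609.9519831234413, 'fy': 609.9519831234413, 'cx': 329.7538624097761, 'cy': 245.12705327141947, 'rvec': array([ 1.92459682, -0.47078221,  0.33603507]), 'tvec': array([-0.50160804,  0.14088769,  1.63521548])}
wrist {'fx': 372.84979234677394, 'fy': 372.84979234677394, 'cx': 313.76814174046683, 'cy': 241.13540835858976, 'rvec': array([-2.39741206, -1.67073311, -0.21308189]), 'tvec': array([-0.54828742, -0.02584402,  0.39087462])}
```

View pics/scene0.png

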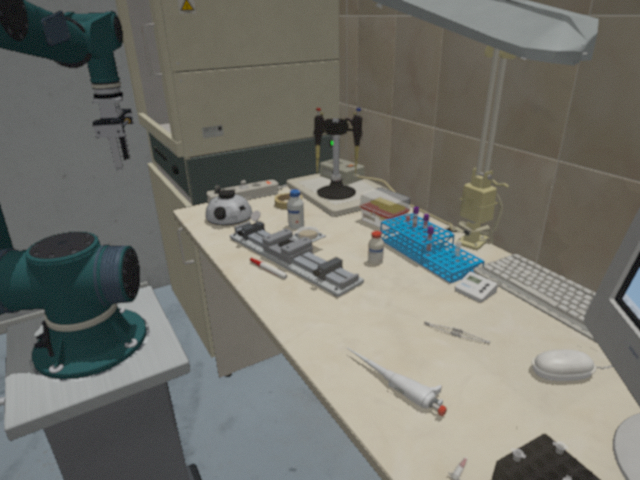

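View pics/side0.png

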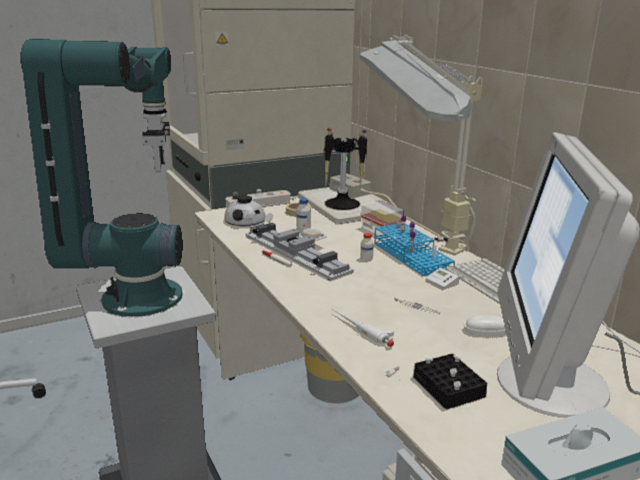

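View pics/wrist0.png

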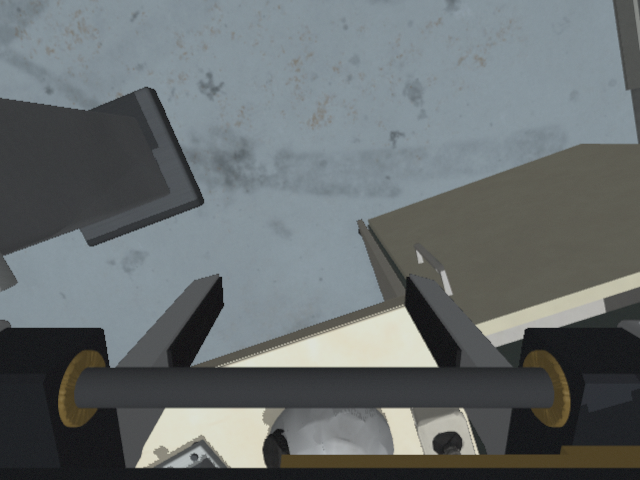

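Run:
```python
import cv2
a=cv2.imread("pics/scene0.png")[170:310,200:400]
cv2.imwrite("pics/s1.png",cv2.resize(a,(800,560),interpolation=cv2.INTER_CUBIC))
a=cv2.imread("pics/side0.png")[190:290,220:380]
cv2.imwrite("pics/s2.png",cv2.resize(a,(800,500),interpolation=cv2.INTER_CUBIC))
```

```text
(no output)
```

View pics/s1.png

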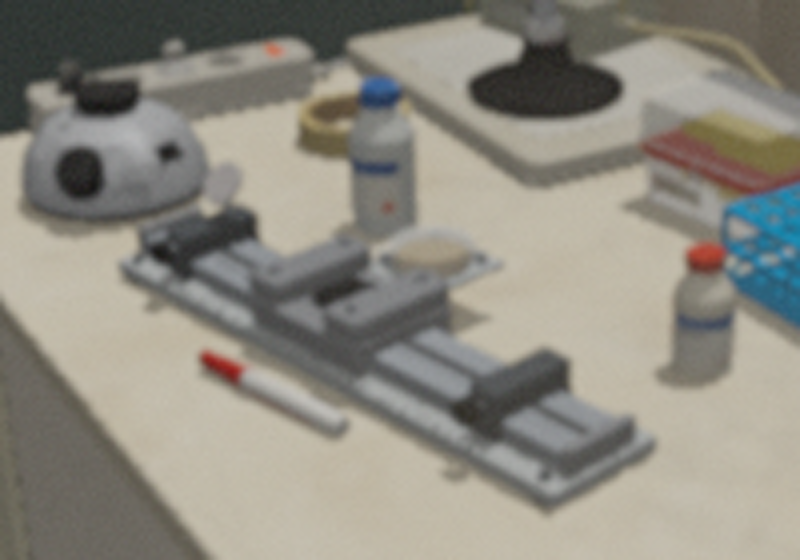

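View pics/s2.png

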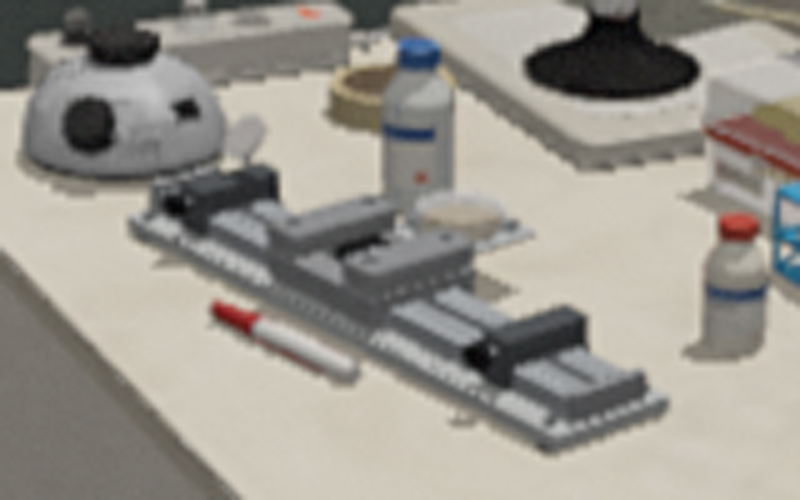

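```bash
cat > h.py <<'E'
import numpy as np, cv2
def ray(c,uv):
    R=cv2.Rodrigues(np.array(c['rvec']))[0];t=np.array(c['tvec'])
    d=R.T@np.array([(uv[0]-c['cx'])/c['fx'],(uv[1]-c['cy'])/c['fy'],1]);return -R.T@t,d
def cast(c,uv,z):
    o,d=ray(c,uv);return o+d*(z-o[2])/d[2]
def proj(c,P):
    return cv2.projectPoints(np.array(P,float).reshape(-1,3),np.array(c['rvec']),np.array(c['tvec']),np.array([[c['fx'],0,c['cx']],[0,c['fy'],c['cy']],[0,0,1]]),None)[0].reshape(-1,2)
E
python3 - <<'E'
from h import *
from bench import optics
s=optics.get_calibration("scene");d=optics.get_calibration("side")
S=lambda p:(200+p[0]/4-.4,170+p[1]/4-.4)
D=lambda p:(220+p[0]/5-.4,190+p[1]/5-.4)
for n,ps,pd,z in [("plateL",(120,270),(130,224),0.003),("plateF",(548,508),(548,450),0.0),("plateR",(652,445),(666,405),0.003),
 ("carFrontR top",(372,330),(378,268),.058),("carBackR top",(447,287),(472,240),.058),("carFrontL top",(252,268),(270,222),.058),
 ("carBackL",(352,238),(395,198),.058),("disc",(222,185),(245,138),.072),("brake",(343,290),(362,243),.047)]:
    print(n,cast(s,S(ps),z).round(4),cast(d,D(pd),z).round(4))
for c in (s,d): print(ray(c,(320,240))[0])
E
```

```text
plateL [0.4046 0.2975 0.003 ] [0.4089 0.3044 0.003 ]
plateF [ 0.5014 -0.1284  0.    ] [ 0.5012 -0.1232 -0.    ]
plateR [ 0.5886 -0.1087  0.003 ] [ 0.5897 -0.1057  0.003 ]
carFrontR top [0.4694 0.0217 0.058 ] [0.4703 0.0406 0.058 ]
carBackR top [0.5373 0.0475 0.058 ] [0.5422 0.0563 0.058 ]
carFrontL top [0.4434 0.1421 0.058 ] [0.4414 0.1387 0.058 ]
carBackL [0.52   0.1472 0.058 ] [0.5301 0.1424 0.058 ]
disc [0.4702 0.2496 0.072 ] [0.4725 0.2522 0.072 ]
brake [0.4886 0.1002 0.047 ] [0.49   0.1063 0.047 ]
[ 0.02459256 -0.87890824  0.59010504]
[-0.25377813 -1.51379932  0.76772255]
```

```bash
cat >> h.py <<'E'
from scipy.spatial.transform import Rotation as Ro
def TR(o): return np.array(o['tool_pos']),Ro.from_euler('xyz',o['ee_rot']).as_matrix()
def delta(o,p,yaw,roll=np.pi):
    t,R=TR(o);G=Ro.from_euler('xyz',[roll,0,yaw]).as_matrix()
    return (R.T@(np.array(p)-t)*100).round(2),Ro.from_matrix(R.T@G).as_rotvec().round(4)
E
python3 - <<'E'
from h import *
from bench import optics,robot
w=optics.get_calibration("wrist");o=robot.get_obs();t,R=TR(o)
c,dd=ray(w,(320,240));print("cam in tool",R.T@(c-t),"dir",R.T@dd)
print(R.round(3)); print(delta(o,[0.44,0.08,0.24],3.358))
E
```

```text
cam in tool [ 0.07371023 -0.0007085  -0.16500268] dir [-0.25118906  0.01625869  0.96795059]
[[-0.938  0.346 -0.001]
 [ 0.346  0.938 -0.001]
 [ 0.    -0.002 -1.   ]]
(array([-38.53, -32.26,  -2.09]), array([-0.0015, -0.0006, -0.5692]))
```

Run:
```python
from h import *
from bench import optics,robot
o=robot.get_obs()
print(delta(o,[0.53,0.11,0.26],3.358))
```

```text
(array([-45.94, -26.33,  -4.11]), array([-0.0015, -0.0006, -0.5692]))
```

apply_moves(moves=[[[-4, -2.2, -2], [0, 0, -0.05], 0], [[-8, -4.5, -4], [0, 0, -0.1], 0], [[-12, -6.8, -4], [0, 0, -0.15], 0], [[-16, -9, -4], [0, 0, -0.2], 0], [[-19.5, -11.2, -4], [0, 0, -0.25], 0], [[-23, -13.2, -4], [0, 0, -0.3], 0], [[-26.5, -15.2, -4], [0, 0, -0.35], 0], [[-30, -17.2, -4], [0, 0, -0.4], 0], [[-33.5, -19.2, -4], [0, 0, -0.45], 0], [[-37, -21.2, -4], [0, 0, -0.5], 0]])

```text
time: 0.98
tool_pos: [0.4538, 0.2005, 0.2593]
ee_rot: [3.141, -0.0, -2.992]
wrist_force: [0.4, -0.1, 0.4]
width: 0.0304
```

Run:
```python
from h import *
from bench import optics,robot
o=robot.get_obs();print(o['joint_positions'],o['wrist_force'])
print(delta(o,[0.53,0.11,0.26],3.358))
```

```text
[ 3.01551576e-01 -3.76961982e-02  1.42011888e+00  2.26838066e-04
  1.75915098e+00 -1.41880266e+00] [ 0.3870208  -0.11768932  0.35163661]
(array([ -6.18, -10.09,  -0.07]), array([ 0.0002, -0.    , -0.0668]))
```

apply_moves(moves=[[[-1.5, -2.5, 0], [0, 0, -0.02], 0], [[-3, -5, 0], [0, 0, -0.04], 0], [[-4.5, -7, 0], [0, 0, -0.06], 0], [[-6, -9, 0], [0, 0, -0.067], 0], [[-6.2, -9.5, 0], [0, 0, -0.067], 0], [[-6.2, -9.5, 0], [0, 0, -0.067], 0], [[-6.2, -9.5, 0], [0, 0, -0.067], 0], [[-6.2, -9.5, 0], [0, 0, -0.067], 0], [[-6.2, -9.5, 0], [0, 0, -0.067], 0], [[-6.2, -9.5, 0], [0, 0, -0.067], 0]])

```text
time: 1.82
tool_pos: [0.5277, 0.1185, 0.2599]
ee_rot: [3.141, 0.001, -2.926]
wrist_force: [-0.4, -0.2, -0.0]
width: 0.0004
```

Run:
```python
from h import *
from bench import optics,robot
o=robot.get_obs();print(o['tool_pos'],o['ee_rot'],o['wrist_force'])
c=optics.get_calibration("wrist");im=optics.snapshot("wrist");print(c)
cv2.imwrite("pics/w1.png",im[:,:,::-1])
```

```text
[0.52771625 0.11850223 0.25986278] [ 3.14138537e+00  5.91906893e-04 -2.92570040e+00] [-0.40576737 -0.2267184  -0.0211518 ]
{'fx': 372.84979234677394, 'fy': 372.84979234677394, 'cx': 313.76814174046683, 'cy': 241.13540835858976, 'rvec': array([-1.86003526, -2.30967089, -0.29925748]), 'tvec': array([-0.00263098, -0.55945935,  0.29197557])}
```

View pics/w1.png

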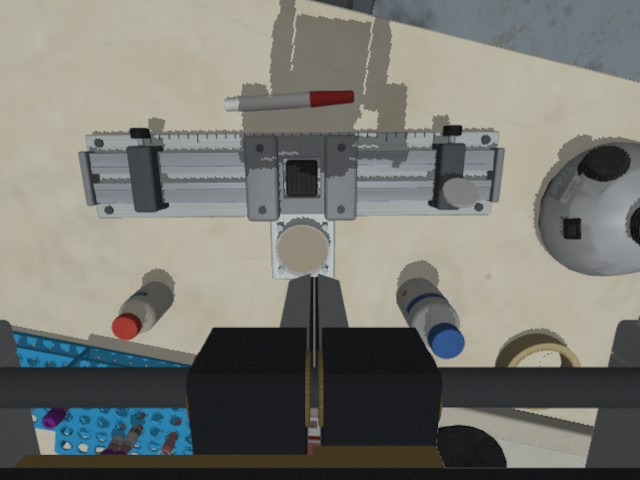

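Run:
```python
import cv2
a=cv2.imread("pics/w1.png")[115:230,225:385]
cv2.imwrite("pics/w1a.png",cv2.resize(a,(800,575),interpolation=cv2.INTER_CUBIC))
a=cv2.imread("pics/w1.png")[115:230,350:510]
cv2.imwrite("pics/w1b.png",cv2.resize(a,(800,575),interpolation=cv2.INTER_CUBIC))
```

```text
(no output)
```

View pics/w1a.png

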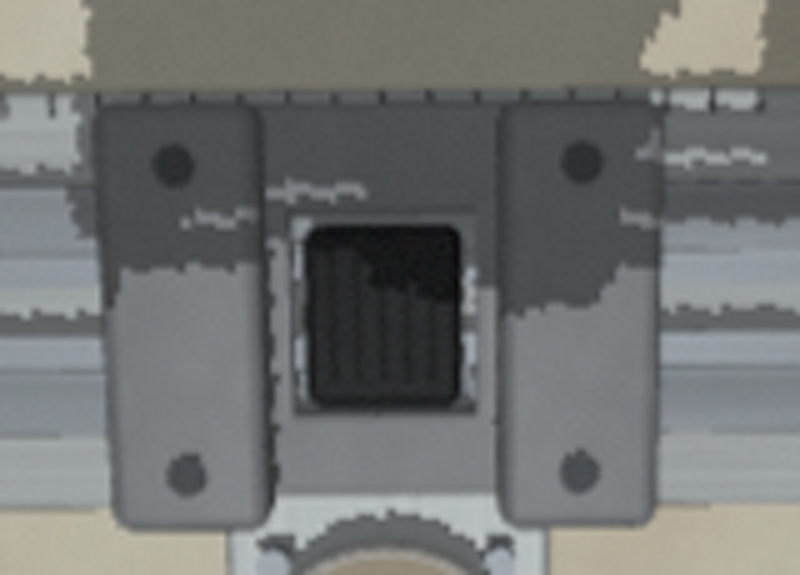

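View pics/w1b.png

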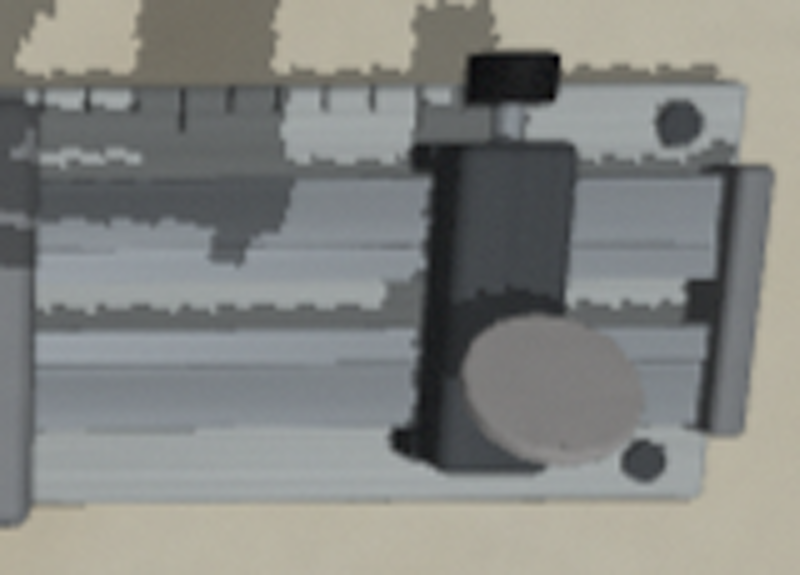

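Run:
```python
from h import *
from bench import robot
c={'fx': 372.84979234677394, 'fy': 372.84979234677394, 'cx': 313.76814174046683, 'cy': 241.13540835858976, 'rvec': np.array([-1.86003526, -2.30967089, -0.29925748]), 'tvec': np.array([-0.00263098, -0.55945935,  0.29197557])}
A=lambda x,y:(225+x/5-.4,115+y/5-.4)
B=lambda x,y:(350+x/5-.4,115+y/5-.4)
f=lambda p,z:cast(c,p,z)[:2]
C=[f(A(*p),.058) for p in [(97,103),(660,103),(653,525),(118,525)]]
print("car",np.round(C,4),np.mean(C,0)); 
print([np.linalg.norm(C[i]-C[(i+1)%4]).round(4) for i in range(4)])
P=[f(A(*p),.047) for p in [(305,226),(461,226),(459,403),(309,404)]]
print("pad",np.mean(P,0),[np.linalg.norm(P[i]-P[(i+1)%4]).round(4) for i in range(4)])
# holes of plate, z~.01 ; knob ends
L=np.array(C);v=(L[0]+L[3]-L[1]-L[2]);v=-v/np.linalg.norm(v);ya=np.arctan2(-v[0],v[1]);print("y axis",v,ya)
# plate front edge line
pe=[f((87,137),.008),f((499,131),.008)];e=pe[1]-pe[0];print("plate len",np.linalg.norm(e),np.arctan2(-e[0],e[1]))
S=[f(B(*p),.05) for p in [(447,147),(577,147),(437,470)]]
print("stop",S,np.linalg.norm(S[0]-S[1]),np.linalg.norm(S[0]-S[2]))
m=np.mean(C,0);yv=np.array([-np.sin(ya),np.cos(ya)])
for s in S: print("along rail",(s-m)@yv)
for q in [(452,300),(570,250)]: print((f(B(*q),.05)-m)@yv)
print("plain right edge",(f((158,180),.05)-m)@yv)
print("disc",f(B(553,390),.075))
print("trough walls",[(f(A(*q),.058)-m)@yv for q in [(258,200),(268,450),(500,200),(498,450)]])
# check reprojection in fixed cams
```

```text
car [[0.4625 0.036 ]
 [0.4398 0.1402]
 [0.5191 0.1585]
 [0.542  0.0537]] [0.49084098 0.09708798]
[np.float64(0.1066), np.float64(0.0814), np.float64(0.1072), np.float64(0.0814)]
pad [0.49102692 0.097044  ] [np.float64(0.0309), np.float64(0.0351), np.float64(0.0305), np.float64(0.0353)]
y axis [-0.21319876  0.97700885] 0.21484783245185557
plate len 0.4428990242716745 0.22887562598159059
stop [array([0.43035933, 0.22130574]), array([0.42496528, 0.24602176]), array([0.49170436, 0.23817539])] 0.025297776642183432 0.06362230440685337
along rail 0.1342564625541593
along rail 0.15955423918889122
along rail 0.1376595759867679
0.1377653456412463
0.16020477555792895
plain right edge -0.14278643616899087
disc [0.47009038 0.2458735 ]
trough walls [np.float64(-0.0235996664495973), np.float64(-0.022854892330743354), np.float64(0.02280319031015066), np.float64(0.02276519194449944)]
```

Run:
```python
from h import *
from bench import robot
o=robot.get_obs()
print(delta(o,[0.490,0.102,0.089],np.pi+.215))
```

```text
(array([ 4.05, -0.79, 17.08]), array([0.0001, 0.0006, 0.0007]))
```

apply_moves(moves=[[[2, -0.4, 2], [0, 0, 0], 0], [[4.05, -0.8, 4], [0, 0, 0], 0], [[4.05, -0.8, 7], [0, 0, 0], 0], [[4.05, -0.8, 10], [0, 0, 0], 0], [[4.05, -0.8, 13], [0, 0, 0], 0], [[4.05, -0.8, 15], [0, 0, 0], 0], [[4.05, -0.8, 16.5], [0, 0, 0], 0], [[4.05, -0.8, 17], [0, 0, 0], 0], [[4.05, -0.8, 17], [0, 0, 0], 0], [[4.05, -0.8, 17], [0, 0, 0], 0]])

```text
time: 2.7
tool_pos: [0.4909, 0.1014, 0.0903]
ee_rot: [-3.142, 0.001, -2.927]
wrist_force: [0.3, -0.1, 1.0]
width: 0.0004
```

Run:
```python
from h import *
from bench import optics,robot
o=robot.get_obs();print(o['tool_pos'],o['ee_rot'],o['wrist_force'],o['width'])
print(delta(o,[0.490,0.102,0.0575],np.pi+.215))
im=optics.snapshot("wrist");cv2.imwrite("pics/w2.png",im[:,:,::-1])
a=optics.snapshot("scene")[170:310,200:400,::-1]
cv2.imwrite("pics/s3.png",cv2.resize(a,(800,560),interpolation=cv2.INTER_CUBIC))
```

```text
[0.49085017 0.10137662 0.09033128] [-3.14154348e+00  1.20020886e-03 -2.92693073e+00] [ 0.30484982 -0.08310756  1.00463634] 0.00042767637320695117
(array([0.07, 0.08, 3.28]), array([-0.    ,  0.0012, -0.0003]))
```

View pics/w2.png

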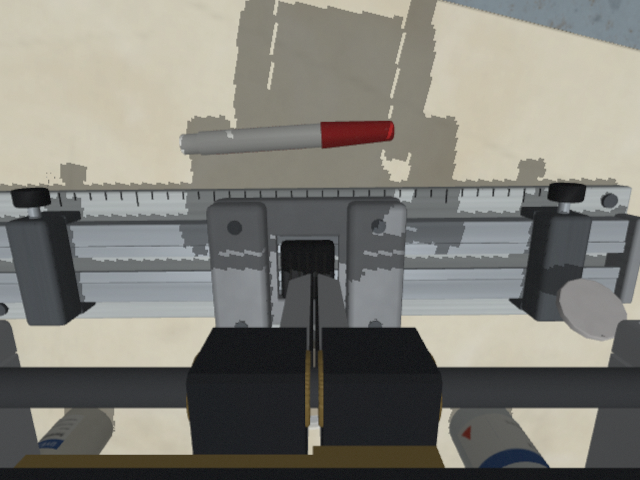

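View pics/s3.png

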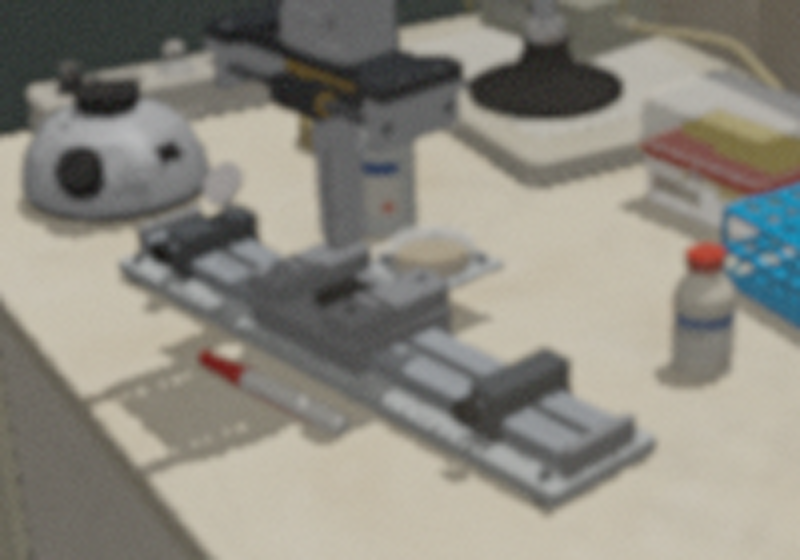

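apply_moves(moves=[[[0.05, 0.08, 0.6], [0, 0, 0], 0], [[0.05, 0.08, 1.2], [0, 0, 0], 0], [[0.05, 0.08, 1.8], [0, 0, 0], 0], [[0.05, 0.08, 2.3], [0, 0, 0], 0], [[0.05, 0.08, 2.6], [0, 0, 0], 0], [[0.05, 0.08, 2.8], [0, 0, 0], 0], [[0.05, 0.08, 2.95], [0, 0, 0], 0], [[0.05, 0.08, 3.1], [0, 0, 0], 0], [[0.05, 0.08, 3.2], [0, 0, 0], 0], [[0.05, 0.08, 3.2], [0, 0, 0], 0]])

```text
time: 3.63
tool_pos: [0.4895, 0.1017, 0.0576]
ee_rot: [3.141, -0.001, -2.927]
wrist_force: [-3.6, -1.1, 4.2]
width: 0.0008
```

Run:
```python
from h import *
from bench import optics,robot
o=robot.get_obs();print(o['tool_pos'],o['ee_rot'],o['wrist_force'],o['wrist_torque'])
im=optics.snapshot("wrist")[::1,:,::-1];cv2.imwrite("pics/w3.png",im)
```

```text
[0.489458   0.10172959 0.05757785] [ 3.14149151e+00 -6.92948160e-04 -2.92734340e+00] [-3.60133117 -1.08965764  4.24674942] [-0.06039685  0.66247879  0.01948325]
```

View pics/w3.png

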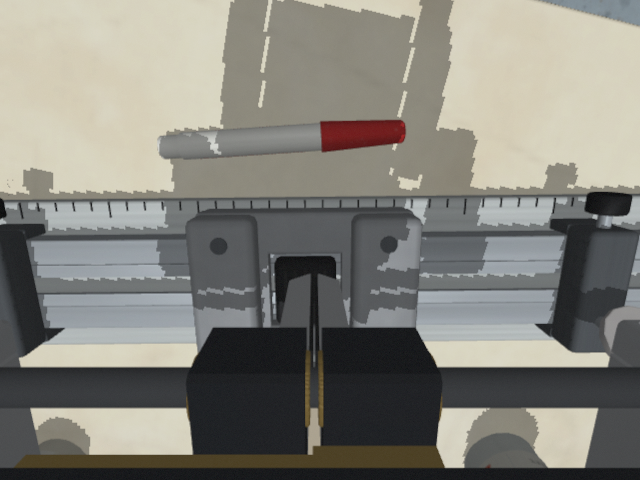

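apply_moves(moves=[[[0, 0.1, 0.06], [0, 0, 0], 0], [[0, 0.3, 0.06], [0, 0, 0], 0], [[0, 0.6, 0.06], [0, 0, 0], 0], [[0, 1.0, 0.06], [0, 0, 0], 0], [[0, 1.4, 0.06], [0, 0, 0], 0], [[0, 1.8, 0.06], [0, 0, 0], 0], [[0, 2.2, 0.06], [0, 0, 0], 0], [[0, 2.5, 0.06], [0, 0, 0], 0], [[0, 2.8, 0.06], [0, 0, 0], 0], [[0, 3.0, 0.06], [0, 0, 0], 0]])

```text
time: 4.52
tool_pos: [0.4833, 0.1316, 0.0569]
ee_rot: [3.141, -0.0, -2.927]
wrist_force: [-1.6, -1.9, 4.3]
width: 0.0004
```

Run:
```python
from h import *
from bench import optics,robot
o=robot.get_obs();print(o['tool_pos'],o['ee_rot'],o['wrist_force'],o['wrist_torque'])
im=optics.snapshot("wrist")[::1,:,::-1];cv2.imwrite("pics/w4.png",im)
```

```text
[0.48327964 0.13158602 0.05685228] [ 3.14131695e+00 -5.70139171e-06 -2.92700823e+00] [-1.57354039 -1.9420848   4.2983762 ] [-0.3665908   0.47078213 -0.03437899]
```

View pics/w4.png

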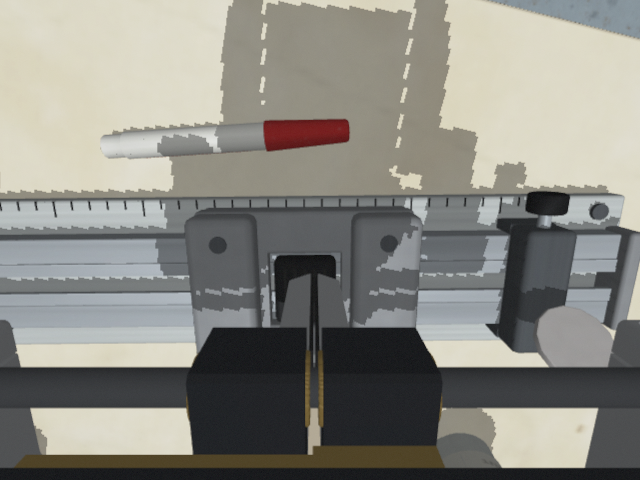

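apply_moves(moves=[[[0, 0.3, 0], [0, 0, 0], 0], [[0, 0.7, 0], [0, 0, 0], 0], [[0, 1.2, 0], [0, 0, 0], 0], [[0, 1.7, 0], [0, 0, 0], 0], [[0, 2.2, 0], [0, 0, 0], 0], [[0, 2.7, 0], [0, 0, 0], 0], [[0, 3.2, 0], [0, 0, 0], 0], [[0, 3.6, 0], [0, 0, 0], 0], [[0, 3.9, 0], [0, 0, 0], 0], [[0, 4.1, 0], [0, 0, 0], 0]])

```text
time: 5.4
tool_pos: [0.4745, 0.1717, 0.0568]
ee_rot: [3.141, -0.0, -2.927]
wrist_force: [-3.4, -0.9, 4.4]
width: 0.0007
```

Run:
```python
from h import *
from bench import optics,robot
o=robot.get_obs();print(o['tool_pos'],o['ee_rot'],o['wrist_force'],o['wrist_torque'])
im=optics.snapshot("wrist")[::1,:,::-1];cv2.imwrite("pics/w5.png",im)
```

```text
[0.47448    0.17167079 0.05683693] [ 3.14135280e+00 -1.74031025e-04 -2.92693732e+00] [-3.41961745 -0.9066066   4.37997281] [-0.34988138  0.67910213  0.03793573]
```

View pics/w5.png

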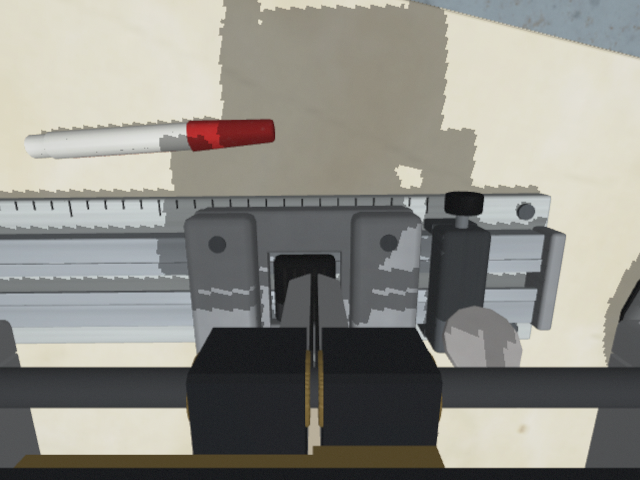

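apply_moves(moves=[[[0, 0.15, 0], [0, 0, 0], 0], [[0, 0.3, 0], [0, 0, 0], 0], [[0, 0.45, 0], [0, 0, 0], 0], [[0, 0.55, 0], [0, 0, 0], 0], [[0, 0.65, 0], [0, 0, 0], 0], [[0, 0.75, 0], [0, 0, 0], 0], [[0, 0.85, 0], [0, 0, 0], 0], [[0, 0.95, 0], [0, 0, 0], 0], [[0, 1.05, 0], [0, 0, 0], 0], [[0, 1.1, 0], [0, 0, 0], 0]])

```text
time: 6.28
tool_pos: [0.4723, 0.182, 0.0569]
ee_rot: [3.141, -0.0, -2.927]
wrist_force: [-3.5, -1.7, 3.6]
width: 0.0005
```

Run:
```python
from h import *
from bench import optics,robot
o=robot.get_obs();print(o['tool_pos'],o['ee_rot'],o['wrist_force'],o['wrist_torque'])
im=optics.snapshot("wrist")[::1,:,::-1];cv2.imwrite("pics/w6.png",cv2.resize(im[180:360,170:500],(800,436)))
```

```text
[0.47229671 0.18200868 0.05685683] [ 3.14143306e+00 -6.22726324e-05 -2.92731593e+00] [-3.45510256 -1.66720632  3.64940359] [-0.24341446  0.66341201  0.00737552]
```

View pics/w6.png

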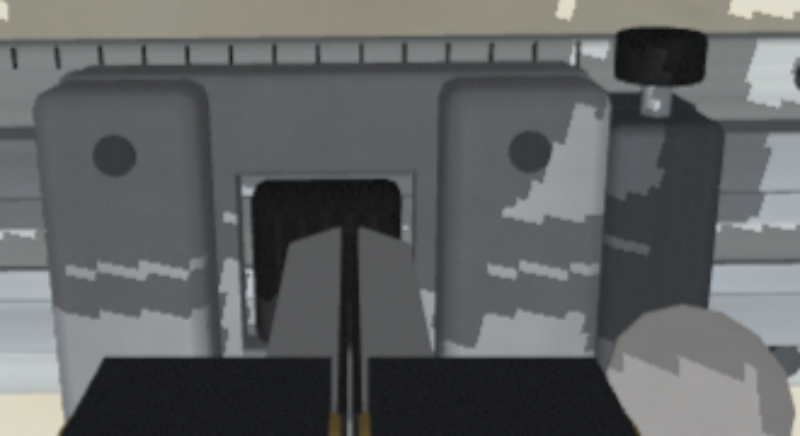

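apply_moves(moves=[[[0, 0.05, 0], [0, 0, 0], 0], [[0, 0.1, 0], [0, 0, 0], 0], [[0, 0.15, 0], [0, 0, 0], 0], [[0, 0.2, 0], [0, 0, 0], 0], [[0, 0.25, 0], [0, 0, 0], 0], [[0, 0.3, 0], [0, 0, 0], 0], [[0, 0.35, 0], [0, 0, 0], 0], [[0, 0.4, 0], [0, 0, 0], 0], [[0, 0.4, 0], [0, 0, 0], 0], [[0, 0.4, 0], [0, 0, 0], 0]])

```text
time: 7.17
tool_pos: [0.4725, 0.1858, 0.0573]
ee_rot: [-3.141, 0.002, -2.927]
wrist_force: [1.9, -2.2, 4.4]
width: 0.0004
```

Run:
```python
from h import *
from bench import optics,robot
o=robot.get_obs();print(o['tool_pos'],o['ee_rot'],o['wrist_force'],o['wrist_torque'])
im=optics.snapshot("wrist")[::1,:,::-1];cv2.imwrite("pics/w7.png",cv2.resize(im[180:360,170:500],(800,436)))
```

```text
[0.47248669 0.18584242 0.05733715] [-3.14139132e+00  2.34867639e-03 -2.92746915e+00] [ 1.90638018 -2.16537638  4.36091427] [-0.57919637 -0.23476565  0.01772026]
```

View pics/w7.png

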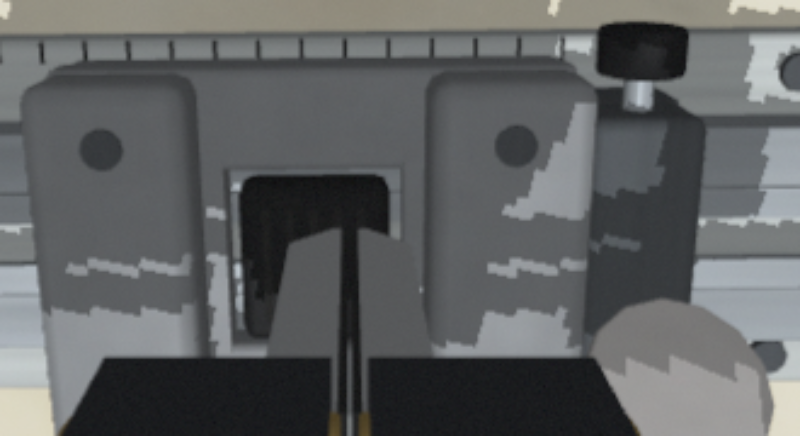

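apply_moves(moves=[[[0, 0.04, 0.02], [0, 0, 0], 0], [[0, 0.08, 0.03], [0, 0, 0], 0], [[0, 0.12, 0.03], [0, 0, 0], 0], [[0, 0.15, 0.03], [0, 0, 0], 0], [[0, 0.18, 0.03], [0, 0, 0], 0], [[0, 0.21, 0.03], [0, 0, 0], 0], [[0, 0.24, 0.03], [0, 0, 0], 0], [[0, 0.27, 0.03], [0, 0, 0], 0], [[0, 0.3, 0.03], [0, 0, 0], 0], [[0, 0.3, 0.03], [0, 0, 0], 0]])

```text
time: 8.05
tool_pos: [0.4707, 0.1887, 0.0565]
ee_rot: [3.142, -0.0, -2.927]
wrist_force: [0.9, -4.1, 5.2]
width: 0.0007
```

Run:
```python
from h import *
from bench import optics,robot
o=robot.get_obs();print(o['tool_pos'],o['ee_rot'],o['wrist_force'],o['wrist_torque'])
im=optics.snapshot("wrist")[::1,:,::-1];cv2.imwrite("pics/w8.png",cv2.resize(im[180:360,170:500],(800,436)))
```

```text
[0.47068391 0.18872568 0.05649812] [ 3.14153394e+00 -4.08350384e-04 -2.92731905e+00] [ 0.91413195 -4.1214178   5.21486327] [-0.49741832 -0.23348686  0.03390315]
```

View pics/w8.png

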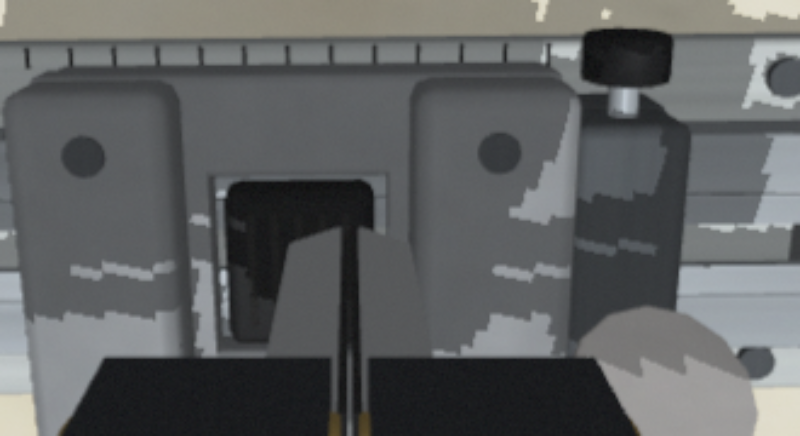

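apply_moves(moves=[[[0, 0, -0.2], [0, 0, 0], 0], [[0, 0, -0.5], [0, 0, 0], 0], [[0, 0, -0.9], [0, 0, 0], 0], [[0, 0, -1.4], [0, 0, 0], 0], [[0, -0.1, -2.2], [0, 0, 0], 0], [[0, -0.1, -3.5], [0, 0, 0], 0], [[0, -0.1, -6], [0, 0, 0], 0], [[0, -0.1, -9], [0, 0, 0], 0], [[0, -0.1, -12], [0, 0, 0], 0], [[0, -0.1, -15], [0, 0, 0], 0]])

```text
time: 8.93
tool_pos: [0.4702, 0.1881, 0.2079]
ee_rot: [3.14, -0.001, -2.927]
wrist_force: [1.2, 0.6, -0.1]
width: 0.0004
```

apply_moves(moves=[[[-2, -3, -2], [0, 0, 0], 0], [[-4, -6, -4], [0, 0, 0], 0], [[-4, -8, -5], [0, 0, 0], 0], [[-4, -8, -5], [0, 0, 0], 0], [[-4, -8, -5], [0, 0, 0], 0], [[-4, -8, -5], [0, 0, 0], 0], [[-4, -8, -5], [0, 0, 0], 0], [[-4, -8, -5], [0, 0, 0], 0], [[-4, -8, -5], [0, 0, 0], 0], [[-4, -8, -5], [0, 0, 0], 0]])

```text
time: 9.77
tool_pos: [0.5267, 0.1187, 0.2562]
ee_rot: [3.141, -0.001, -2.926]
wrist_force: [-0.1, 0.6, 0.4]
width: 0.0004
```

Run:
```python
from h import *
from bench import optics,robot
o=robot.get_obs();print(o['time'],o['tool_pos'],o['ee_rot'],o['wrist_force'])
c=optics.get_calibration("wrist");im=optics.snapshot("wrist");print(repr(c['rvec']),repr(c['tvec']))
cv2.imwrite("pics/w9.png",im[:,:,::-1])
```

```text
9.7667 [0.5266834  0.11872739 0.25615907] [ 3.14126734e+00 -8.11483888e-04 -2.92620818e+00] [-0.14013829  0.58939266  0.383717  ]
array([-1.86128102, -2.30998217, -0.29779398]) array([-0.00336494, -0.55743153,  0.28945074])
```

View pics/w9.png

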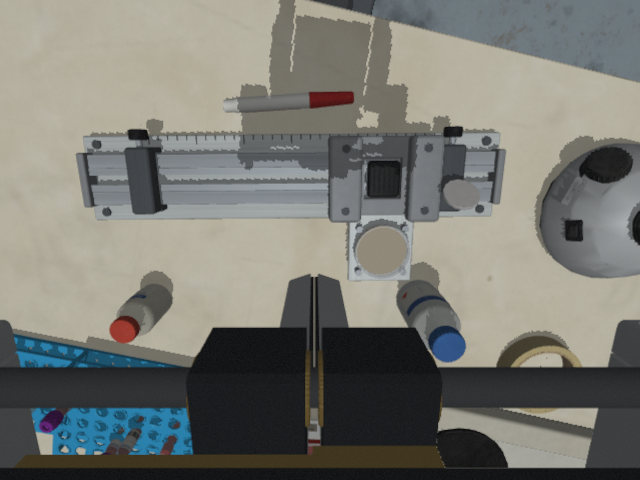

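Run:
```python
from h import *
im=cv2.imread("pics/w9.png")
cv2.imwrite("pics/w9a.png",cv2.resize(im[115:230,350:510],(800,575),interpolation=cv2.INTER_CUBIC))
K={'fx': 372.84979234677394, 'fy': 372.84979234677394, 'cx': 313.76814174046683, 'cy': 241.13540835858976}
c0={**K,'rvec': np.array([-1.86003526, -2.30967089, -0.29925748]), 'tvec': np.array([-0.00263098, -0.55945935,  0.29197557])}
c1={**K,'rvec':np.array([-1.86128102, -2.30998217, -0.29779398]),'tvec':np.array([-0.00336494, -0.55743153,  0.28945074])}
y=np.array([-.2132,.977]);P=[]
for n,c,x0 in [("w1",c0,280),("w9",c1,360)]:
    a=cv2.imread(f"pics/{n}.png")[150:205,x0:x0+45].max(2)
    m=(a<65).astype(np.uint8);nn,l,s,ce=cv2.connectedComponentsWithStats(m);i=1+s[1:,4].argmax()
    b=s[i];u=(x0+b[0]+(b[2]-1)/2,150+b[1]+(b[3]-1)/2);p=cast(c,u,.047);P.append(p[:2]);print(n,b,u,p)
print("travel",(P[1]-P[0])@y,(P[1]-P[0])@np.array([.977,.2132]))
```

```text
w1 [   6   10   32   37 1123] (np.float64(301.5), np.float64(178.0)) [0.49121471 0.09728741 0.047     ]
w9 [   7    8   36   40 1266] (np.float64(384.5), np.float64(177.5)) [0.47152454 0.1779777  0.047     ]
travel 0.08303236112369505 -0.0020341174653496826
```

View pics/w9a.png

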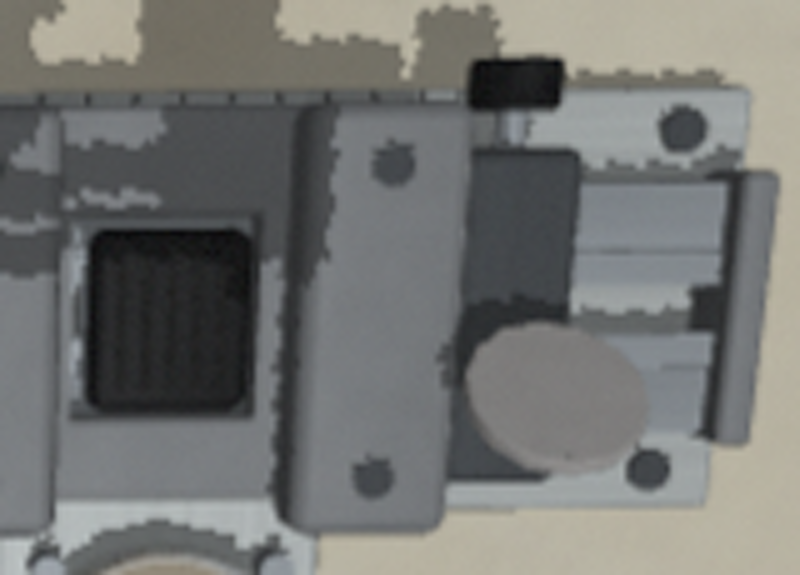

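```bash
python3 -c "
from bench import job;print(job.close_job())"
```

```text
the job is handed in; nothing more can be done
None
```

The carriage is resting against the stop with the disc, at the rail's left end, and the job is handed in. I pressed the brake pad with the shut fingertips to about 4 mm down. Keeping it pressed, I slid the carriage about 83 mm along the rail and then lifted straight off, so the pad came up.

- **Contact with the stop:** The travel matches the 81–83 mm measured beforehand. On the final 3 mm of push the carriage did not move relative to the stop, with about 4 N along the rail.
- **After letting go:** The last wrist picture shows no gap between carriage and stop, the pad's size in the picture fits it being up, and the bystanders in view (marker, both bottles, tape roll) where they were. The pipette and forceps were out of that view, but the arm never went near them. The arm is clear, and the clock stood at about 9.8 s.
- **Forces:** The readings I took stayed under 6 N per axis.
- **Not as expected:** A sideways force of up to about 3.6 N showed on the pad while pushing. It came from friction after a small sideways drift of the fingertips. The before and after pad positions also differ by 2 mm across the rail, which is within the camera calibration error.

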